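# Pull the tall circuit board from the card rack

## Robot

A 6-joint arm with a two-finger parallel gripper is mounted at the origin on the work surface. World frame = base frame: x ahead of the robot, y to its left, z up, the work surface at z = 0. Lengths are in m, angles in rad, forces in N, time in s.
With the tool pointing down it reaches from about 0.3 to 0.75 m from the base axis. Payload 8.5 kg.
Tool frame: the origin (TCP) lies on the centre line of the jaws, within the pads' length; the fingertips stand 14 mm ahead of it and the grasp point (between the pads) lies 5 mm behind it; z points along the fingers, y is the direction in which the jaws open and shut (so a half turn about z gives the same grasp; the last joint's range is limited). The gripper opens to 85 mm and grips with 20 to 120 N. Pads are 22 mm wide; open, the fingers measure 114 mm over their backs; the gripper's body (76 mm by 85 mm) begins 54 mm behind the grasp point. The pads swing forward as they close: fully open they stand 13 mm farther back than shut.
Start: joints at [-1.343, 0.381, 1.297, -0, 1.464, -0.215], TCP at [0.236, -0.497, 0.22] pointing down, gripper open.
Joint ranges: [-3.11, 3.11], [-0.89, 2.33], [0.22, 2.48], [-1.42, 4.56], [0.17, 2.85], [-2.88, 2.88]. Speed limits (rad/s): [2.39, 2.39, 3.14, 3.14, 3.14, 3.14].

## Interface

Orientations are given as a rotation vector (axis times angle).
In Python, from rig import get_state, read_camera, camera_model, finish_job gives the robot as it stands. The module is installed in compiled form; this text tells all that it offers.
- The arm moves only by the tool arm_command, never from a script. Its argument "moves" is a list of rows, each an object of numbers: "grip": the closure, from -1 (fully open) to 1 (shut), so that 0 is half open; "tx", "ty", "tz": the shift along the tool's x, y, z in mm; "yaw": the turn about the tool's z in degrees. In form: [{"grip": .., "tx": .., "ty": .., "tz": .., "yaw": ..}, ...]. A call has 1 to 20 rows; each row shifts and turns the commanded pose from where the row before left it, along the tool's axes as they then stand; what a row does not reach is not made up. A row lasts 1/10 s, in which the tool goes at most 50 mm and 8.59 degrees, less where a joint would pass 70% of its speed; a pose out of reach is approached as far as the arm can. A call with a gripper value outside its range is refused whole. The fingers move at their own pace and stop on an object; the grip force is fixed at half the most. Time passes only in rows, so rows that do not move let the fingers close. It gives the time, the measured TCP pose, the force and the opening at its end, in the units of the state.
- get_state(): the state, without advancing time (a new reading comes with each control period).
- read_camera(name): name is "side" or "top"; returns (picture, depth): 420x560x3 uint8, red, green, blue; 420x560 float32, m along the optical axis (not along the pixel's ray), 0 where there is no reading.
- camera_model(name): a dict with "fx", "fy", "cx", "cy" (pixels), "distortion" ([k1, k2, p1, p2, k3] as OpenCV has them; the pictures are not rectified), "R" (3x3) and "t" (3): a world point X has camera coordinates R X + t. Camera axes: x right, y down, z forward; pixel columns grow to the right and rows downward; lengths in m; the calibration is good to about 2 mm. A picture is of the moment at which its call begins. camera_model takes no time and is no camera call.
- finish_job(): hands the job in, once; it reports no verdict.
The state is a dict: "clock": time; "joint_positions": joint angles; "dq": joint speeds; "effort": joint torques, N m; "ee_pos": TCP position; "eef_rot": TCP orientation; "contact_force": force on the tool from outside, world axes, zero at the start; "wrist_torque": the same for the moment, N m; "finger_gap": opening from 0.0 (shut) to 1.0 (fully open).
Only numpy, scipy, OpenCV 4.12 (cv2) and the standard library are available. Lean on these libraries where they do the work, as an engineer would, in place of code of your own. Each camera call takes 0.05 s, during which the arm holds its last target.

## Task

In the radio corner's open card rack, one circuit board is clearly taller than the other two. Take it by its top bar, slide it straight up out of its slot and stand it in the long trough of the empty grey service stand, lowering it all the way to the bottom before you let go. Leave the two shorter boards where they are in the rack.

Things in the scene. Friction and masses are not known exactly. Their poses are not given: they have to be found in the camera images.
- tall_board: The board to move: green flat board upright in any one of a card rack's 3 slots, 120 mm long (x), 4 thick (y), 130 tall (z), 140-260 g. Its top 20 mm is an aluminium bar 12 mm thick, 120 long: grip across it. Origin: centre of the underside, 8 mm above the desk. Guides hold its upright edges loosely (1.5 mm play each side, no latch); it slides up freely and is clear of the rack after 55 mm.
- short_board_a: Bystander in another slot, stays there: like the tall board but 80 mm tall (top 88 mm above the desk, 50 mm lower than the tall one's). Same origin and axes. The dark steel rack is fixed to the desk, 143 mm long (along the boards) by 164 mm wide, end walls 62 mm high; its three parallel slots are 50 mm apart.
- short_board_b: Bystander in the remaining slot of the rack, the same as short_board_a; stays there.
- stand: Empty grey plastic stand fixed to the desk: base 190 x 100 x 8 mm with one open-topped upright trough, inside 150 mm long (x), 26 wide (y), 65 deep, walls 8 thick. Origin: centre of the base's underside, on the desk; trough floor 8 mm, rim 73 mm above it. A board let go in it leans on the rim by up to about 20 degrees; either way round will do.
There are look-alikes about, which are no part of the job. What is shaped like the tall_board but yellow is not meant.

How it is judged:
On the way, in this order (a step that is already met when the one before it is completed fails the run):
1. the tall board is lifted clear of the rack, upright and in the fingers (height (world z) of tall_board above 0.07 m and angle between tall_board's own z axis and vertical below 0.5 rad and contact force between the fingers and tall_board above 0.5 N), for 0.1 s.
2. the tall board is lowered to within about 15 mm of the trough's floor while still held (z of tall_board in the frame of stand below 0.023 m and y of tall_board in the frame of stand between -0.016 and 0.016 m and x of tall_board in the frame of stand between -0.022 and 0.022 m and contact force between the fingers and tall_board above 0.5 N), for 0.05 s.
At the end, for the whole second after the job is handed in: The tall board stands in the trough within 10 mm of its floor, its underside's centre within 22 mm lengthwise and 16 mm crosswise of the trough's centre, leaning less than 25 degrees, released and at rest; both short boards within 15 mm of where they started (z of tall_board in the frame of stand below 0.018 m and x of tall_board in the frame of stand between -0.022 and 0.022 m and y of tall_board in the frame of stand between -0.016 and 0.016 m and angle between tall_board's own z axis and vertical below 0.45 rad and linear speed of tall_board below 0.03 m/s and distance of each of short_board_a, short_board_b from where it was at the start of the episode below 0.015 m); the robot touches nothing.
It fails at once if a short board is moved by more than 15 mm (distance of any of short_board_a, short_board_b from where it was at the start of the episode above 0.015 m).
It also fails if it takes over 45 s, if anything falls off the work surface, if the arm or the gripper's body presses on something with over 40 N, if the wrist force passes 120 N, or if a joint passes its speed limit or range.

## Working session

There is one attempt and no reset: what is moved stays moved. The work goes in short steps, Python scripts to look and compute and a tool call to move; the robot and the scene stay as the last step left them, time stands still between calls to the robot, and variables do not carry over. Pictures are saved under pics/ and viewed, and the job is handed in when it is done.

Besides the shell and the picture viewer there is one more tool, called after "Emit:" as name(argument=value, ...) on one line, values as JSON. arm_command: Moves the arm, as the interface text tells. Its arguments: {"type":"object","properties":{"moves":{"type":"array"}},"required":["moves"]}

```bash
mkdir -p pics; cat > h.py <<'E'
import numpy as np, cv2
from rig import *
def grab(n,tag):
    p,d=read_camera(n); cv2.imwrite(f'pics/{tag}.png',p[:,:,::-1]); np.savez(f'{tag}.npz',p=p,d=d); return p,d
def world(n,d):
    m=camera_model(n); K=np.array([[m['fx'],0,m['cx']],[0,m['fy'],m['cy']],[0,0,1.]])
    h,w=d.shape; u,v=np.meshgrid(np.arange(w),np.arange(h))
    pts=np.stack([u,v],-1).reshape(-1,1,2).astype(np.float64)
    x=cv2.undistortPoints(pts,K,np.array(m['distortion'],float)).reshape(h,w,2)
    c=np.dstack([x*d[...,None],d]); R=np.array(m['R']);t=np.array(m['t'])
    X=(c-t)@R; X[d<=0]=np.nan; return X
E
python3 - <<'E'
from h import *
for n in('top','side'): grab(n,n+'0'); m=camera_model(n); print(n,-np.array(m['R']).T@m['t'])
s=get_state(); print(s)
E
```

```text
top [ 0.37354844 -0.01072189  1.08530266]
side [-0.16958982  0.71708405  0.59205689]
{'clock': 0.1, 'joint_positions': array([-1.34330192e+00,  3.81125014e-01,  1.29817756e+00,  1.82658059e-05,
        1.46356976e+00, -2.15306091e-01]), 'dq': array([-0.00011525, -0.00125665, -0.00282411,  0.00028082,  0.00069918,
        0.00075673]), 'effort': array([ 4.12064619e-03, -4.49221373e+01, -2.31655812e+01, -1.88007139e-04,
        3.66910870e-03,  1.69937817e-05]), 'ee_pos': array([ 0.2355955 , -0.49668257,  0.21927796]), 'eef_rot': array([-3.06366141e+00, -6.89596847e-01, -1.62680658e-05]), 'contact_force': array([-0.09206973,  0.39692783,  0.92299095]), 'wrist_torque': array([-0.0365837 , -0.02483576, -0.03891369]), 'finger_gap': 1.0003872009155748}
```

View pics/top0.png

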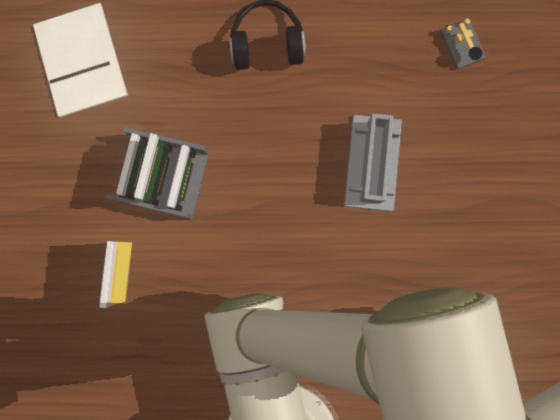

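View pics/side0.png

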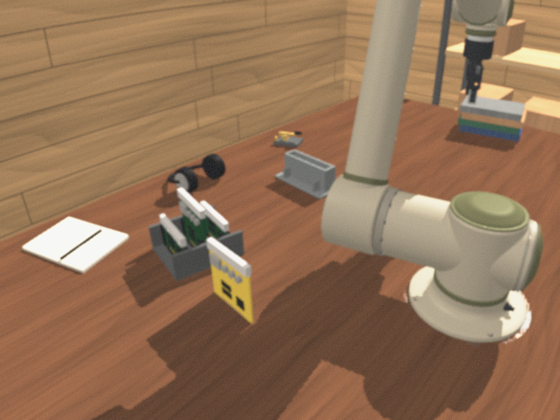

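The top view shows the rack around (157,172). Its three bars are near (128,165), (147,167) and (180,176), and the middle one looks tallest. The stand is near (375,162), and a yellow decoy is at (116,274). Next I'll measure these.

```bash
python3 - <<'E'
from h import *
d=np.load('top0.npz')['d'];X=world('top',d);p=np.load('top0.npz')['p']
def rep(m,name):
    n,lab,st,_=cv2.connectedComponentsWithStats(m.astype(np.uint8))
    for i in range(1,n):
        if st[i,4]<30: continue
        P=X[lab==i]; r=cv2.minAreaRect((P[:,:2]*1000).astype(np.float32))
        (c,s,a)=r; bp=cv2.boxPoints(r); e=bp[1]-bp[0]; f=bp[2]-bp[1]; l=e if np.hypot(*e)>np.hypot(*f) else f
        print(name,st[i],'med',np.round(np.median(P,0),4),'c',np.round(c,1),'size',np.round(s,1),'ang',np.degrees(np.arctan2(l[1],l[0]))%180)
z=X[...,2]; u,v=np.meshgrid(np.arange(560),np.arange(420))
roi=(u>90)&(u<220)&(v>115)&(v<225)
rep(roi&(z>.125)&(z<.15),'tall'); rep(roi&(z>.08)&(z<.097),'short'); rep(roi&(z>.05)&(z<.07),'wall')
r2=(u>330)&(u<420)&(v>100)&(v<220)
rep(r2&(z>.066)&(z<.08),'rim'); rep(r2&(z>.004)&(z<.012),'base');rep(r2&(z>.004)&(z<.08),'all')
d=np.load('side0.npz')['d'];X=world('side',d);z=X[...,2]
roi=(u>140)&(u<260)&(v>170)&(v<290)
rep(roi&(z>.122)&(z<.15)&(X[...,0]>.3),'sidetall')
rep(roi&(z>.072)&(z<.097)&(X[...,0]>.3),'sideshort')
rep((u>260)&(u<345)&(v>130)&(v<210)&(z>.068)&(z<.08),'siderim')
E
python3 - <<'E'
import cv2
a=cv2.imread('pics/top0.png')
c=cv2.resize(a[110:230,90:230],None,fx=4,fy=4,interpolation=2);cv2.imwrite('pics/c1.png',c)
c=cv2.resize(a[100:220,330:420],None,fx=4,fy=4,interpolation=2);cv2.imwrite('pics/c2.png',c)
a=cv2.imread('pics/side0.png')
c=cv2.resize(a[130:290,140:350],None,fx=3.5,fy=3.5,interpolation=2);cv2.imwrite('pics/c3.png',c)
E
```

```text
tall [134 133  24  66 546] med [0.5293 0.2398 0.1364] c [530.1 240.7] size [ 13.9 120.1] ang 166.1106
short [116 134  22  61 446] med [0.5396 0.2894 0.0867] c [541.1 289.7] size [ 13.8 118. ] ang 166.55582
short [144 139  18  62 136] med [0.5329 0.2385 0.088 ] c [529.6 239.4] size [  3.2 119.6] ang 165.71661
short [167 145  22  62 435] med [0.5175 0.1912 0.0867] c [518.4 192.1] size [ 13.2 119.6] ang 166.13756
wall [ 106  128  100   89 1087] med [0.5228 0.2417 0.0605] c [530.4 240.8] size [165.5 143.5] ang 76.30603
rim [363 114  31  87 895] med [ 0.5529 -0.192   0.0719] c [ 553.9 -190.9] size [ 43.3 165.7] ang 173.53409
base [ 344  114   52   97 1437] med [ 0.534  -0.1591  0.0072] c [ 554.4 -190.7] size [102.1 191.2] ang 174.19775
base [392 119  10  12  84] med [ 0.6324 -0.242   0.0064] c [ 631.6 -241.5] size [17.4 21.1] ang 170.70331
base [368 125  16  71 561] med [ 0.5596 -0.1963  0.0073] c [ 558.8 -196.4] size [ 17.8 143.6] ang 173.36322
base [387 135  13  55 424] med [ 0.552  -0.232   0.0071] c [ 554.4 -232.1] size [ 18.8 112.1] ang 173.01593
all [ 344  114   58   97 4411] med [ 0.5512 -0.1879  0.0095] c [ 554.3 -190.8] size [102.2 191.2] ang 174.0781
sidetall [177 188  29  30 313] med [0.5191 0.2474 0.1369] c [530.3 242.8] size [ 12.9 123.2] ang 166.6112
sidetall [206 238  36  28 307] med [0.3438 0.313  0.1295] c [347.4 310.7] size [14.9 95.7] ang 174.39494
sideshort [200 201  29  30 294] med [0.5057 0.1986 0.0865] c [517.2 193.7] size [ 13.9 121.6] ang 166.67484
sideshort [179 208  28  30 139] med [0.5012 0.2518 0.0814] c [529.1 247.9] size [ 11.6 120.8] ang 167.97269
sideshort [160 214  26  32 284] med [0.5341 0.2942 0.087 ] c [540.4 290.6] size [ 13.7 120.7] ang 167.07507
sideshort [209 257  32  30 200] med [0.3393 0.3161 0.0908] c [342.8 316.2] size [10.1 85.8] ang 174.31122
siderim [285 150  51  23 309] med [ 0.5478 -0.186   0.0726] c [ 553.3 -190.8] size [ 46.4 168.1] ang 173.68643
```

View pics/c1.png

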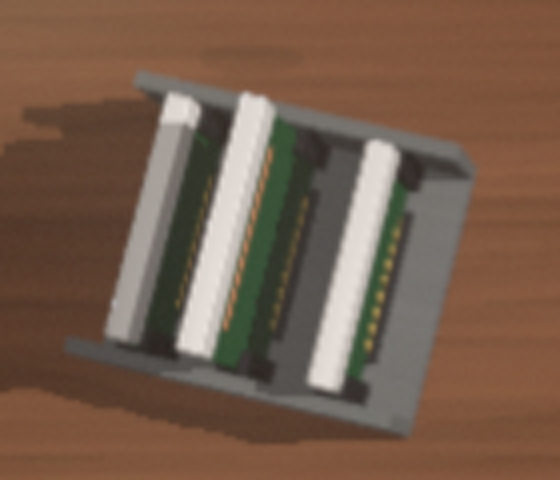

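View pics/c3.png

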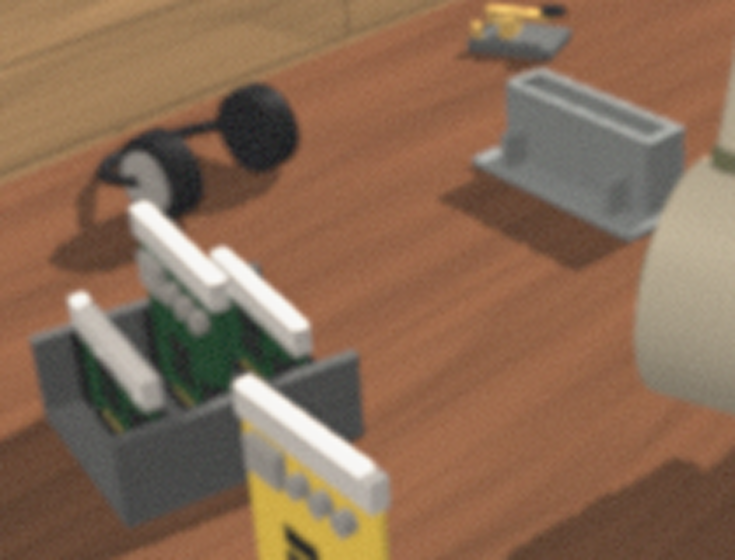

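View pics/c2.png

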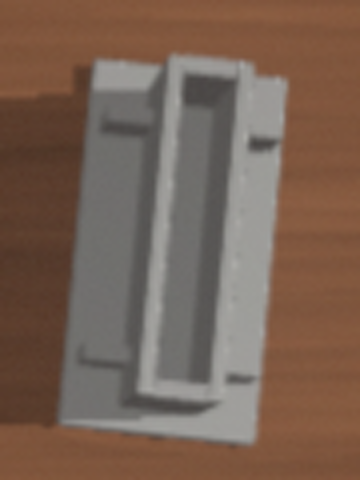

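The middle board is the tall one: bar centre about (0.530, 0.241), bar direction about 166.3°, top at 0.137. The stand is at (0.554, -0.191), direction about 174°. First I yaw +39°, then travel to hover over the bar.

Emit:
arm_command(moves=[{"grip":-1,"tx":0,"ty":0,"tz":0,"yaw":7.8},{"grip":-1,"tx":0,"ty":0,"tz":0,"yaw":7.8},{"grip":-1,"tx":0,"ty":0,"tz":0,"yaw":7.8},{"grip":-1,"tx":0,"ty":0,"tz":0,"yaw":7.8},{"grip":-1,"tx":0,"ty":0,"tz":0,"yaw":7.8},{"grip":-1,"tx":0,"ty":0,"tz":0,"yaw":0}])

```text
clock: 0.7
ee_pos: [0.2356, -0.4968, 0.2195]
eef_rot: [-3.118, 0.374, 0.0]
contact_force: [0.2, -0.4, 0.2]
finger_gap: 0.999
```

Emit:
arm_command(moves=[{"grip":-1,"tx":5,"ty":-35,"tz":0,"yaw":0},{"grip":-1,"tx":5,"ty":-35,"tz":0,"yaw":0},{"grip":-1,"tx":5,"ty":-35,"tz":0,"yaw":0},{"grip":-1,"tx":5,"ty":-35,"tz":0,"yaw":0},{"grip":-1,"tx":5,"ty":-35,"tz":0,"yaw":0},{"grip":-1,"tx":5,"ty":-35,"tz":0,"yaw":0},{"grip":-1,"tx":5,"ty":-35,"tz":0,"yaw":0},{"grip":-1,"tx":5,"ty":-35,"tz":0,"yaw":0},{"grip":-1,"tx":5,"ty":-35,"tz":0,"yaw":0},{"grip":-1,"tx":5,"ty":-35,"tz":0,"yaw":0},{"grip":-1,"tx":5,"ty":-35,"tz":0,"yaw":0},{"grip":-1,"tx":5,"ty":-35,"tz":0,"yaw":0},{"grip":-1,"tx":5,"ty":-35,"tz":0,"yaw":0},{"grip":-1,"tx":5,"ty":-35,"tz":0,"yaw":0},{"grip":-1,"tx":5,"ty":-35,"tz":0,"yaw":0},{"grip":-1,"tx":5,"ty":-35,"tz":0,"yaw":0},{"grip":-1,"tx":5,"ty":-35,"tz":0,"yaw":0},{"grip":-1,"tx":5,"ty":-35,"tz":0,"yaw":0},{"grip":-1,"tx":5,"ty":-35,"tz":0,"yaw":0}])

```text
clock: 2.6
ee_pos: [0.4849, 0.1285, 0.2197]
eef_rot: [3.12, -0.366, -0.0]
contact_force: [-0.1, -0.3, 0.3]
finger_gap: 0.998
```

```bash
cat >> h.py <<'E'
from scipy.spatial.transform import Rotation as Ro
def need(x,y,z,ang):
    s=get_state();R=Ro.from_rotvec(s['eef_rot']).as_matrix();p=s['ee_pos']
    th=np.degrees(np.arctan2(R[1,0],R[0,0]))
    print('t',s['clock'],'pos',p.round(4),'th',th.round(2),'tilt z',R[:,2].round(4),'F',s['contact_force'].round(2),'gap',round(s['finger_gap'],3),'q6',s['joint_positions'][5].round(2))
    print('move tool mm',(R.T@(np.array([x,y,z])-p)*1000).round(1),'yaw',round(th-ang,2))
E
python3 - <<'E'
from h import *
need(.530,.2415,.20,-13.7)
E
```

```text
t 2.6 pos [0.4849 0.1285 0.2197] th -13.38 tilt z [-2.e-04 -0.e+00 -1.e+00] F [-0.15 -0.27  0.27] gap 0.998 q6 1.83
move tool mm [  17.7 -120.4   19.7] yaw 0.32
```

Emit:
arm_command(moves=[{"grip":-1,"tx":4,"ty":-30,"tz":0,"yaw":0},{"grip":-1,"tx":4,"ty":-30,"tz":0,"yaw":0},{"grip":-1,"tx":4,"ty":-30,"tz":0,"yaw":0},{"grip":-1,"tx":0,"ty":0,"tz":0,"yaw":0},{"grip":-1,"tx":0,"ty":0,"tz":0,"yaw":0},{"grip":-1,"tx":0,"ty":0,"tz":0,"yaw":0}])

```text
clock: 3.2
ee_pos: [0.5173, 0.2109, 0.2197]
eef_rot: [3.119, -0.371, -0.001]
contact_force: [0.1, 0.1, 0.3]
finger_gap: 0.998
```

```bash
python3 - <<'E'
from h import *
need(.530,.2415,.20,-13.7)
E
```

```text
t 3.2 pos [0.5173 0.2109 0.2197] th -13.57 tilt z [-5.e-04 -3.e-04 -1.e+00] F [0.07 0.12 0.27] gap 0.998 q6 1.98
move tool mm [  5.2 -32.7  19.7] yaw 0.13
```

Emit:
arm_command(moves=[{"grip":-1,"tx":2.5,"ty":-16.2,"tz":0,"yaw":0},{"grip":-1,"tx":2.5,"ty":-16.2,"tz":0,"yaw":0},{"grip":-1,"tx":0,"ty":0,"tz":10,"yaw":0},{"grip":-1,"tx":0,"ty":0,"tz":10,"yaw":0},{"grip":-1,"tx":0,"ty":0,"tz":0,"yaw":0},{"grip":-1,"tx":0,"ty":0,"tz":0,"yaw":0}])

```text
clock: 3.8
ee_pos: [0.5298, 0.2412, 0.1996]
eef_rot: [3.119, -0.374, -0.001]
contact_force: [-0.1, 0.4, 0.0]
finger_gap: 1.0
```

```bash
python3 - <<'E'
from h import *
need(.530,.2412,.123,-13.7)
grab('side','side1');grab('top','top1')
a=cv2.imread('pics/side1.png')
c=cv2.resize(a[100:300,100:300],None,fx=3,fy=3,interpolation=2);cv2.imwrite('pics/c4.png',c)
E
```

```text
t 3.8 pos [0.5298 0.2412 0.1996] th -13.66 tilt z [-8.e-04 -3.e-04 -1.e+00] F [-0.14  0.42  0.01] gap 1.0 q6 2.03
move tool mm [ 0.3 -0.1 76.6] yaw 0.04
```

View pics/c4.png

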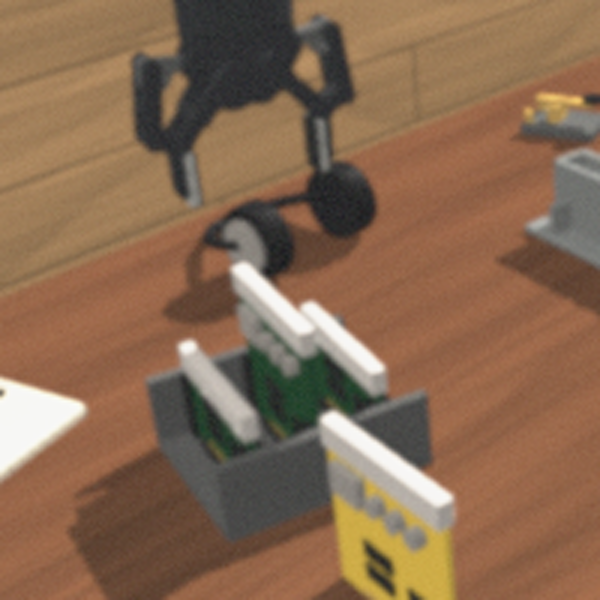

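The open gripper straddles the tall bar: the fingers in the crop are near (190,180) and (320,140), with the bar between them below. Next I descend and close.

Emit:
arm_command(moves=[{"grip":-1,"tx":0,"ty":0,"tz":15,"yaw":0},{"grip":-1,"tx":0,"ty":0,"tz":15,"yaw":0},{"grip":-1,"tx":0,"ty":0,"tz":15,"yaw":0},{"grip":-1,"tx":0,"ty":0,"tz":15,"yaw":0},{"grip":-1,"tx":0,"ty":0,"tz":10,"yaw":0},{"grip":-1,"tx":0,"ty":0,"tz":6,"yaw":0},{"grip":-1,"tx":0,"ty":0,"tz":0,"yaw":0},{"grip":-1,"tx":0,"ty":0,"tz":0,"yaw":0}])

```text
clock: 4.7
ee_pos: [0.5304, 0.2419, 0.1244]
eef_rot: [-3.119, 0.373, -0.001]
contact_force: [-0.3, 0.6, 0.5]
finger_gap: 1.0
```

Emit:
arm_command(moves=[{"grip":1,"tx":0,"ty":0,"tz":0,"yaw":0},{"grip":1,"tx":0,"ty":0,"tz":0,"yaw":0},{"grip":1,"tx":0,"ty":0,"tz":0,"yaw":0},{"grip":1,"tx":0,"ty":0,"tz":0,"yaw":0},{"grip":1,"tx":0,"ty":0,"tz":0,"yaw":0},{"grip":1,"tx":0,"ty":0,"tz":0,"yaw":0},{"grip":1,"tx":0,"ty":0,"tz":0,"yaw":0},{"grip":1,"tx":0,"ty":0,"tz":0,"yaw":0},{"grip":1,"tx":0,"ty":0,"tz":0,"yaw":0},{"grip":1,"tx":0,"ty":0,"tz":0,"yaw":0}])

```text
clock: 5.7
ee_pos: [0.5301, 0.242, 0.1241]
eef_rot: [-3.119, 0.373, -0.001]
contact_force: [-1.0, -0.4, 4.8]
finger_gap: 0.099
```

```bash
python3 - <<'E'
from h import *
need(.530,.2412,.243,-13.7)
grab('side','side2')
a=cv2.imread('pics/side2.png')
c=cv2.resize(a[100:300,100:300],None,fx=3,fy=3,interpolation=2);cv2.imwrite('pics/c5.png',c)
E
```

```text
t 5.7 pos [0.5301 0.242  0.1241] th -13.63 tilt z [ 4.e-04  2.e-04 -1.e+00] F [-0.96 -0.41  4.75] gap 0.099 q6 2.03
move tool mm [ 1.000e-01  8.000e-01 -1.189e+02] yaw 0.07
```

View pics/c5.png

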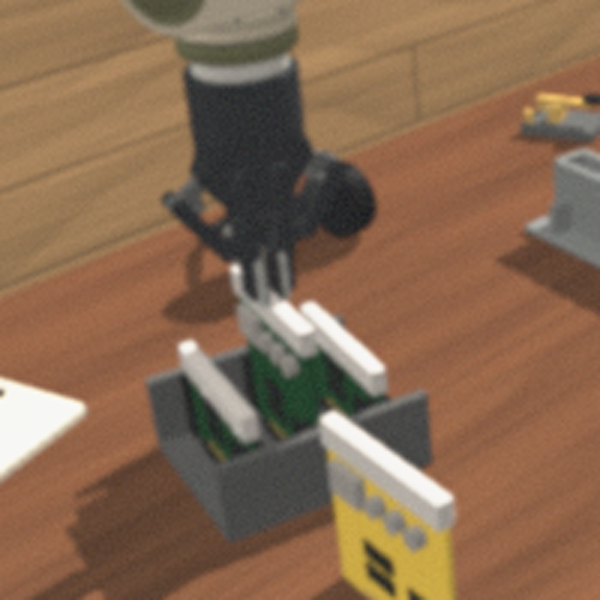

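The fingers hold the bar at about crop (265,280), and the gap stopped at about 0.1. Next I lift straight up by 115 mm.

Emit:
arm_command(moves=[{"grip":1,"tx":0,"ty":0,"tz":-4,"yaw":0},{"grip":1,"tx":0,"ty":0,"tz":-7,"yaw":0},{"grip":1,"tx":0,"ty":0,"tz":-8,"yaw":0},{"grip":1,"tx":0,"ty":0,"tz":-8,"yaw":0},{"grip":1,"tx":0,"ty":0,"tz":-8,"yaw":0},{"grip":1,"tx":0,"ty":0,"tz":-8,"yaw":0},{"grip":1,"tx":0,"ty":0,"tz":-8,"yaw":0},{"grip":1,"tx":0,"ty":0,"tz":-8,"yaw":0},{"grip":1,"tx":0,"ty":0,"tz":-8,"yaw":0},{"grip":1,"tx":0,"ty":0,"tz":-8,"yaw":0},{"grip":1,"tx":0,"ty":0,"tz":-10,"yaw":0},{"grip":1,"tx":0,"ty":0,"tz":-10,"yaw":0},{"grip":1,"tx":0,"ty":0,"tz":-10,"yaw":0},{"grip":1,"tx":0,"ty":0,"tz":-10,"yaw":0},{"grip":1,"tx":0,"ty":0,"tz":0,"yaw":0},{"grip":1,"tx":0,"ty":0,"tz":0,"yaw":0}])

```text
clock: 7.35
ee_pos: [0.53, 0.2419, 0.2388]
eef_rot: [3.119, -0.373, -0.0]
contact_force: [-0.2, -0.6, -3.5]
finger_gap: 0.099
```

```bash
python3 - <<'E'
from h import *
need(.5542,-.1908,.243,-6)
grab('side','side3')
a=cv2.imread('pics/side3.png')
c=cv2.resize(a[100:300,100:300],None,fx=3,fy=3,interpolation=2);cv2.imwrite('pics/c6.png',c)
E
```

```text
t 7.35 pos [0.53   0.2419 0.2388] th -13.63 tilt z [-1.e-04  0.e+00 -1.e+00] F [-0.17 -0.63 -3.52] gap 0.099 q6 2.03
move tool mm [125.5 414.8  -4.2] yaw -7.63
```

View pics/c6.png

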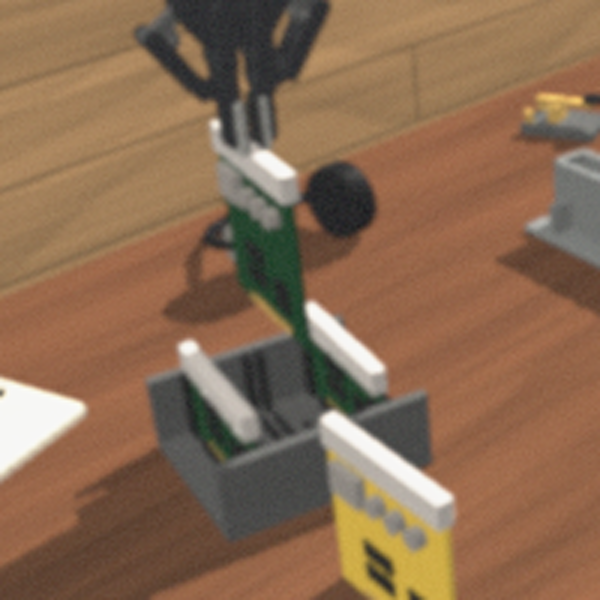

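The board hangs upright and clear of the rack, with its bottom edge near crop (270,310). Both short boards are still in place. I carry it to the stand next.

Emit:
arm_command(moves=[{"grip":1,"tx":2,"ty":6,"tz":0,"yaw":0},{"grip":1,"tx":4,"ty":14,"tz":0,"yaw":0},{"grip":1,"tx":7,"ty":22,"tz":0,"yaw":0},{"grip":1,"tx":7,"ty":23,"tz":0,"yaw":0},{"grip":1,"tx":7,"ty":23,"tz":0,"yaw":0},{"grip":1,"tx":7,"ty":23,"tz":0,"yaw":0},{"grip":1,"tx":7,"ty":23,"tz":0,"yaw":0},{"grip":1,"tx":7,"ty":23,"tz":0,"yaw":0},{"grip":1,"tx":7,"ty":23,"tz":0,"yaw":0},{"grip":1,"tx":7,"ty":23,"tz":0,"yaw":0},{"grip":1,"tx":7,"ty":23,"tz":0,"yaw":0},{"grip":1,"tx":7,"ty":23,"tz":0,"yaw":0},{"grip":1,"tx":7,"ty":23,"tz":0,"yaw":0},{"grip":1,"tx":7,"ty":23,"tz":0,"yaw":0},{"grip":1,"tx":7,"ty":23,"tz":0,"yaw":0},{"grip":1,"tx":7,"ty":23,"tz":0,"yaw":0},{"grip":1,"tx":7,"ty":23,"tz":0,"yaw":0},{"grip":1,"tx":7,"ty":23,"tz":0,"yaw":0},{"grip":1,"tx":5,"ty":17,"tz":0,"yaw":0},{"grip":1,"tx":2,"ty":8,"tz":0,"yaw":0}])

```text
clock: 9.4
ee_pos: [0.554, -0.1899, 0.2385]
eef_rot: [3.119, -0.376, -0.001]
contact_force: [0.7, 1.0, -2.3]
finger_gap: 0.097
```

Emit:
arm_command(moves=[{"grip":1,"tx":0,"ty":0,"tz":0,"yaw":-2},{"grip":1,"tx":0,"ty":0,"tz":0,"yaw":-3.6},{"grip":1,"tx":0,"ty":0,"tz":0,"yaw":-2},{"grip":1,"tx":0,"ty":0,"tz":0,"yaw":0},{"grip":1,"tx":0,"ty":0,"tz":0,"yaw":0},{"grip":1,"tx":0,"ty":0,"tz":0,"yaw":0}])

```text
clock: 10.0
ee_pos: [0.5544, -0.1878, 0.2388]
eef_rot: [-3.137, 0.166, 0.0]
contact_force: [0.4, -0.2, -3.0]
finger_gap: 0.102
```

```bash
python3 - <<'E'
from h import *
need(.5542,-.1908,.243,-6)
grab('side','side4');grab('top','top4')
E
```

```text
t 10.0 pos [ 0.5544 -0.1878  0.2388] th -6.06 tilt z [-0.e+00  1.e-04 -1.e+00] F [ 0.35 -0.23 -3.  ] gap 0.102 q6 1.15
move tool mm [ 0.1  3.  -4.2] yaw -0.06
```

View pics/side4.png

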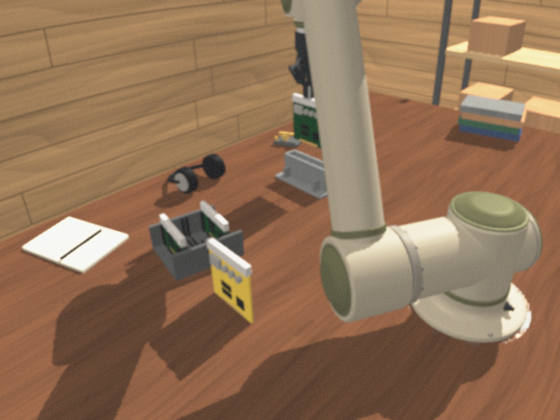

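View pics/top4.png

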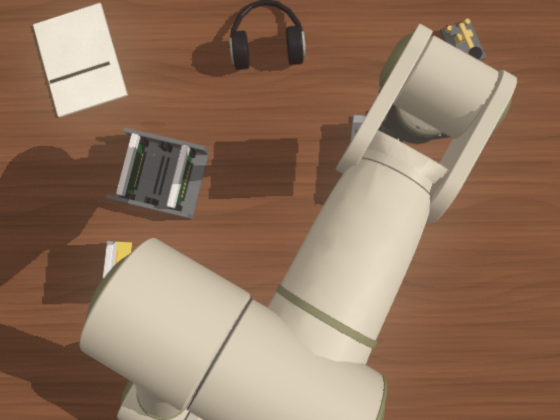

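In the side view the board hangs at about (307,120), just above the stand at (305,172). The top view is blocked by the arm. I'll check the hanging board against the stand from the side depth.

```bash
python3 - <<'E'
from h import *
f=np.load('side4.npz');d=f['d'];p=f['p'].astype(int);X=world('side',d)
u,v=np.meshgrid(np.arange(560),np.arange(420))
roi=(u>285)&(u<330)&(v>90)&(v<155)
ax=np.array([np.cos(np.radians(-6)),np.sin(np.radians(-6))]);ay=np.array([-ax[1],ax[0]])
Q=X-np.array([.5542,-.1908,0]); L=np.dstack([Q[...,:2]@ax,Q[...,:2]@ay,X[...,2]])
m=roi&(abs(L[...,1])<.03)&(abs(L[...,0])<.09)&(L[...,2]>.1)
P=L[m]
for lo,hi in((.12,.15),(.15,.18),(.18,.21),(.21,.235),(.235,.26)):
    s=P[(P[:,2]>lo)&(P[:,2]<hi)]
    if len(s)>5: print(lo,len(s),'x',np.percentile(s[:,0],[2,98]).round(4),'y med',np.median(s[:,1]).round(4), 'slope',np.polyfit(s[:,0],s[:,1],1)[0].round(3))
print('zmin',np.percentile(P[:,2],[.5,1,5]))
r=(u>270)&(u<345)&(v>145)&(v<200)&(abs(L[...,2]-.073)<.004)
n=L[r]; print('rim x',np.percentile(n[:,0],[1,99]),'y',np.percentile(n[:,1],[1,50,99]))
E
```

```text
0.12 233 x [-0.0468  0.0565] y med 0.0042 slope -0.006
0.15 279 x [-0.0415  0.0573] y med 0.0045 slope -0.017
0.18 229 x [-0.0341  0.0567] y med 0.0037 slope 0.011
0.21 223 x [-0.0354  0.0599] y med 0.0081 slope -0.009
0.235 181 x [-0.0276  0.0547] y med 0.0081 slope -0.011
zmin [0.12430203 0.12503806 0.13033737]
rim x [-0.07619012  0.08237715] y [-0.02220998  0.01241877  0.0219516 ]
```

The board is vertical, about 2.5 mm off the trough's centre line and aligned with it. I correct that and lower.

Emit:
arm_command(moves=[{"grip":1,"tx":0,"ty":2.7,"tz":0,"yaw":0},{"grip":1,"tx":0,"ty":0,"tz":5,"yaw":0},{"grip":1,"tx":0,"ty":0,"tz":10,"yaw":0},{"grip":1,"tx":0,"ty":0,"tz":10,"yaw":0},{"grip":1,"tx":0,"ty":0,"tz":10,"yaw":0},{"grip":1,"tx":0,"ty":0,"tz":5,"yaw":0},{"grip":1,"tx":0,"ty":0,"tz":5,"yaw":0},{"grip":1,"tx":0,"ty":0,"tz":5,"yaw":0},{"grip":1,"tx":0,"ty":0,"tz":5,"yaw":0},{"grip":1,"tx":0,"ty":0,"tz":5,"yaw":0},{"grip":1,"tx":0,"ty":0,"tz":0,"yaw":0},{"grip":1,"tx":0,"ty":0,"tz":0,"yaw":0}])

```text
clock: 11.3
ee_pos: [0.5542, -0.1907, 0.1789]
eef_rot: [3.137, -0.165, 0.0]
contact_force: [-0.3, -0.4, -2.0]
finger_gap: 0.104
```

```bash
python3 - <<'E'
from h import *
need(.5542,-.1908,.124,-6)
grab('side','side5')
a=cv2.imread('pics/side5.png')
c=cv2.resize(a[80:220,230:370],None,fx=4,fy=4,interpolation=2);cv2.imwrite('pics/c7.png',c)
E
```

```text
t 11.3 pos [ 0.5542 -0.1907  0.1789] th -6.03 tilt z [ 1.e-04 -0.e+00 -1.e+00] F [-0.32 -0.42 -1.98] gap 0.104 q6 1.14
move tool mm [ 0.   0.1 54.9] yaw -0.03
```

View pics/c7.png

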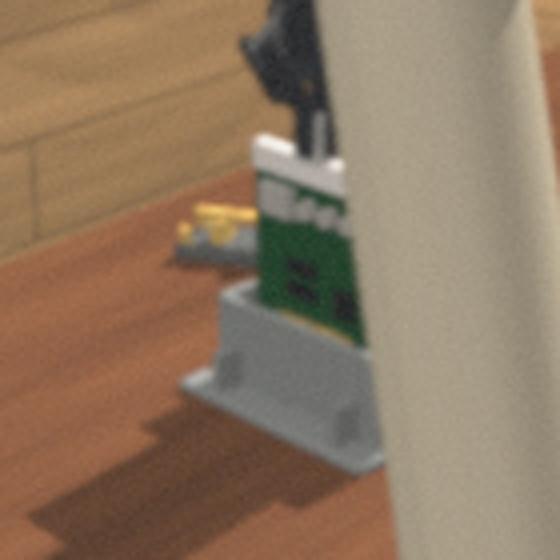

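The board's lower edge has entered the trough: the gold edge at crop (310,320) is behind the front rim, and nothing is touching. I continue down.

Emit:
arm_command(moves=[{"grip":1,"tx":0,"ty":0,"tz":6,"yaw":0},{"grip":1,"tx":0,"ty":0,"tz":6,"yaw":0},{"grip":1,"tx":0,"ty":0,"tz":6,"yaw":0},{"grip":1,"tx":0,"ty":0,"tz":6,"yaw":0},{"grip":1,"tx":0,"ty":0,"tz":6,"yaw":0},{"grip":1,"tx":0,"ty":0,"tz":6,"yaw":0},{"grip":1,"tx":0,"ty":0,"tz":6,"yaw":0},{"grip":1,"tx":0,"ty":0,"tz":5,"yaw":0},{"grip":1,"tx":0,"ty":0,"tz":3,"yaw":0},{"grip":1,"tx":0,"ty":0,"tz":2,"yaw":0},{"grip":1,"tx":0,"ty":0,"tz":0,"yaw":0},{"grip":1,"tx":0,"ty":0,"tz":0,"yaw":0}])

```text
clock: 12.55
ee_pos: [0.5542, -0.1907, 0.127]
eef_rot: [3.137, -0.165, 0.001]
contact_force: [-0.0, -0.0, -2.4]
finger_gap: 0.1
```

Emit:
arm_command(moves=[{"grip":1,"tx":0,"ty":0,"tz":1,"yaw":0},{"grip":1,"tx":0,"ty":0,"tz":0.7,"yaw":0},{"grip":1,"tx":0,"ty":0,"tz":0.5,"yaw":0},{"grip":1,"tx":0,"ty":0,"tz":0,"yaw":0},{"grip":1,"tx":0,"ty":0,"tz":0,"yaw":0}])

```text
clock: 13.05
ee_pos: [0.5542, -0.1907, 0.1247]
eef_rot: [3.137, -0.165, 0.0]
contact_force: [-0.0, -0.4, -1.8]
finger_gap: 0.102
```

```bash
python3 - <<'E'
from h import *
need(.5542,-.1908,.124,-6)
grab('side','side6')
a=cv2.imread('pics/side6.png')
c=cv2.resize(a[80:220,230:370],None,fx=4,fy=4,interpolation=2);cv2.imwrite('pics/c8.png',c)
X=world('side',np.load('side6.npz')['d']);Q=X-np.array([.5542,-.1908,0])
m=(abs(Q[...,0])<.08)&(abs(Q[...,1])<.03)&(X[...,2]>.1)&(X[...,2]<.16)
pts=X[m];print(np.percentile(pts[:,2],[5,50,90,99]))
E
```

```text
t 13.05 pos [ 0.5542 -0.1907  0.1247] th -6.03 tilt z [ 1.e-04 -0.e+00 -1.e+00] F [-0.02 -0.42 -1.81] gap 0.102 q6 1.14
move tool mm [0.  0.1 0.7] yaw -0.03
[0.10268728 0.1250166  0.149032   0.15811448]
```

View pics/c8.png

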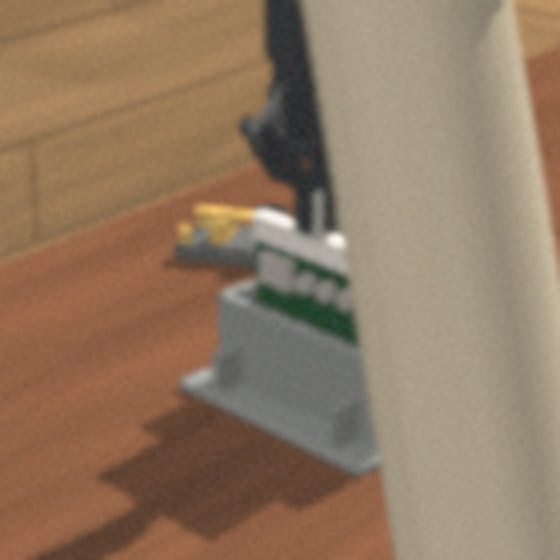

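The board is deep in the trough, but the force shows it is not yet resting on the floor. I feel down in half-millimetre steps.

Emit:
arm_command(moves=[{"grip":1,"tx":0,"ty":0,"tz":0.5,"yaw":0},{"grip":1,"tx":0,"ty":0,"tz":0.5,"yaw":0},{"grip":1,"tx":0,"ty":0,"tz":0,"yaw":0},{"grip":1,"tx":0,"ty":0,"tz":0,"yaw":0}])

```text
clock: 13.5
ee_pos: [0.5542, -0.1907, 0.1241]
eef_rot: [3.137, -0.165, 0.001]
contact_force: [-1.9, 0.7, 4.6]
finger_gap: 0.101
```

Floor contact: the force went from -2 N to +4.6 N at TCP z 0.1241, the same height at which I grasped the board in the rack. Release.

Emit:
arm_command(moves=[{"grip":0.5,"tx":0,"ty":0,"tz":0,"yaw":0},{"grip":0.3,"tx":0,"ty":0,"tz":0,"yaw":0},{"grip":0,"tx":0,"ty":0,"tz":0,"yaw":0},{"grip":-0.3,"tx":0,"ty":0,"tz":0,"yaw":0},{"grip":-0.6,"tx":0,"ty":0,"tz":0,"yaw":0},{"grip":-1,"tx":0,"ty":0,"tz":0,"yaw":0},{"grip":-1,"tx":0,"ty":0,"tz":0,"yaw":0},{"grip":-1,"tx":0,"ty":0,"tz":0,"yaw":0},{"grip":-1,"tx":0,"ty":0,"tz":0,"yaw":0},{"grip":-1,"tx":0,"ty":0,"tz":0,"yaw":0},{"grip":-1,"tx":0,"ty":0,"tz":0,"yaw":0}])

```text
clock: 14.6
ee_pos: [0.5542, -0.1906, 0.1236]
eef_rot: [-3.137, 0.165, 0.0]
contact_force: [0.2, -0.6, 0.4]
finger_gap: 0.996
```

```bash
python3 - <<'E'
from h import *
need(.5542,-.1908,.26,-6)
grab('side','side7')
a=cv2.imread('pics/side7.png')
c=cv2.resize(a[80:220,230:370],None,fx=4,fy=4,interpolation=2);cv2.imwrite('pics/c9.png',c)
E
```

```text
t 14.6 pos [ 0.5542 -0.1906  0.1236] th -6.03 tilt z [-0.e+00  1.e-04 -1.e+00] F [ 0.16 -0.63  0.44] gap 0.996 q6 1.14
move tool mm [   0.     0.2 -136.4] yaw -0.03
```

View pics/c9.png

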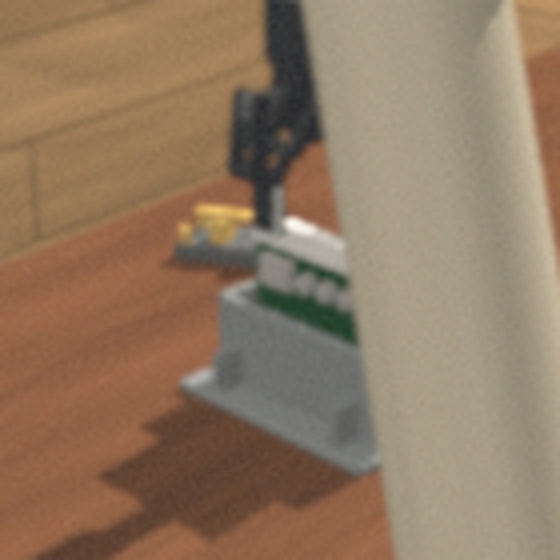

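The fingers are open, with the near finger at crop (270,200) clear of the bar, and the board is still standing. I raise straight up, then move off to clear the camera view.

Emit:
arm_command(moves=[{"grip":-1,"tx":0,"ty":0,"tz":-5,"yaw":0},{"grip":-1,"tx":0,"ty":0,"tz":-8,"yaw":0},{"grip":-1,"tx":0,"ty":0,"tz":-10,"yaw":0},{"grip":-1,"tx":0,"ty":0,"tz":-10,"yaw":0},{"grip":-1,"tx":0,"ty":0,"tz":-15,"yaw":0},{"grip":-1,"tx":0,"ty":0,"tz":-20,"yaw":0},{"grip":-1,"tx":0,"ty":0,"tz":-20,"yaw":0},{"grip":-1,"tx":0,"ty":0,"tz":-20,"yaw":0},{"grip":-1,"tx":0,"ty":0,"tz":-20,"yaw":0},{"grip":-1,"tx":0,"ty":0,"tz":-10,"yaw":0}])

```text
clock: 15.65
ee_pos: [0.5545, -0.1908, 0.2642]
eef_rot: [3.136, -0.165, 0.005]
contact_force: [-0.6, -0.2, 0.2]
finger_gap: 0.997
```

Emit:
arm_command(moves=[{"grip":-1,"tx":-8,"ty":20,"tz":0,"yaw":0},{"grip":-1,"tx":-10,"ty":25,"tz":0,"yaw":0},{"grip":-1,"tx":-10,"ty":25,"tz":0,"yaw":0},{"grip":-1,"tx":-10,"ty":25,"tz":0,"yaw":0},{"grip":-1,"tx":-10,"ty":25,"tz":0,"yaw":0},{"grip":-1,"tx":-10,"ty":25,"tz":0,"yaw":0},{"grip":-1,"tx":-10,"ty":25,"tz":0,"yaw":0},{"grip":-1,"tx":-10,"ty":25,"tz":0,"yaw":0},{"grip":-1,"tx":-10,"ty":25,"tz":0,"yaw":0},{"grip":-1,"tx":-8,"ty":20,"tz":0,"yaw":0},{"grip":-1,"tx":0,"ty":0,"tz":0,"yaw":0},{"grip":-1,"tx":0,"ty":0,"tz":0,"yaw":0},{"grip":-1,"tx":0,"ty":0,"tz":0,"yaw":0}])

```text
clock: 16.95
ee_pos: [0.4339, -0.4184, 0.2618]
eef_rot: [-3.137, 0.164, -0.0]
contact_force: [0.3, -0.7, 0.8]
finger_gap: 1.0
```

```bash
python3 - <<'E'
from h import *
need(.5542,-.1908,.26,-6)
grab('top','top8');grab('side','side8')
ax=np.array([np.cos(np.radians(-6)),np.sin(np.radians(-6))]);ay=np.array([-ax[1],ax[0]])
u,v=np.meshgrid(np.arange(560),np.arange(420))
for n in('top','side'):
    X=world(n,np.load(n+'8.npz')['d']);Q=X-np.array([.5542,-.1908,0])
    L=np.dstack([Q[...,:2]@ax,Q[...,:2]@ay,X[...,2]])
    for lo,hi in((.08,.115),(.12,.15)):
        m=(abs(L[...,0])<.09)&(abs(L[...,1])<.06)&(X[...,2]>lo)&(X[...,2]<hi)
        if m.sum()>5: print(n,lo,m.sum(),np.percentile(L[m],[2,50,98],axis=0).round(4).tolist())
X=world('top',np.load('top8.npz')['d']);z=X[...,2]
m=((u>90)&(u<220)&(v>115)&(v<225)&(z>.08)&(z<.15)).astype(np.uint8)
k,lab,st,_=cv2.connectedComponentsWithStats(m)
for i in range(1,k):
    if st[i,4]>30: print(st[i],np.round(cv2.minAreaRect((X[lab==i][:,:2]*1000).astype(np.float32))[0],1),np.median(z[lab==i]))
E
```

```text
t 16.95 pos [ 0.4339 -0.4184  0.2618] th -5.98 tilt z [ 1.e-04  2.e-04 -1.e+00] F [ 0.3  -0.65  0.75] gap 1.0 q6 0.71
move tool mm [  95.9 -238.9    1.8] yaw 0.02
top 0.08 202 [[-0.0598, 0.0014, 0.0813], [0.0023, 0.0069, 0.104], [0.0493, 0.0104, 0.1123]]
top 0.12 532 [[-0.0589, -0.0058, 0.1223], [-0.0019, 0.0015, 0.1365], [0.0549, 0.0063, 0.1406]]
side 0.08 366 [[-0.0605, -0.0023, 0.0804], [-0.0066, 0.0024, 0.1002], [0.0592, 0.0106, 0.1142]]
side 0.12 272 [[-0.0606, -0.0059, 0.1206], [-0.0088, 0.0041, 0.1324], [0.0552, 0.0074, 0.14]]
[116 134  23  61 441] [541.5 290.1] 0.08687297483226143
[167 145  22  62 434] [518.5 191.7] 0.08668821872595234
```

View pics/top8.png

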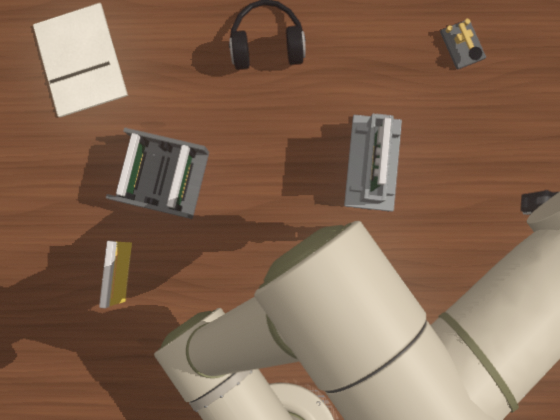

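View pics/side8.png

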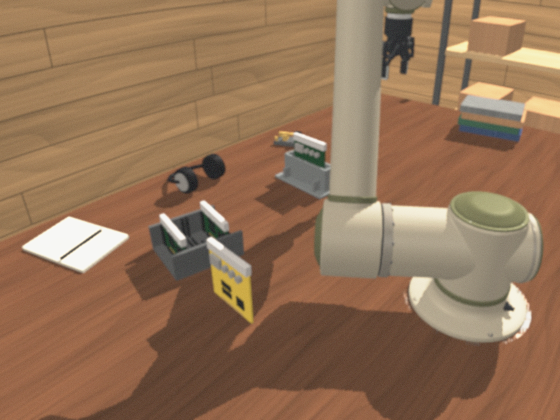

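The board stands upright in the trough, with its bar at top-view (384,155) and top at 0.137 m. Both short boards are where they were, and the arm is clear. I hand the job in.

```bash
python3 -c "
from rig import *
print(finish_job())"
```

```text
the job is handed in; nothing more can be done
None
```

The tall board is now standing in the stand's trough, and I handed the job in at about 17 s. I gripped it by its top bar and lifted it 115 mm straight up. I then carried it over and lowered it until I felt the floor: the vertical force went from -2 N to about +5 N, at the same tool height as when I gripped it in the rack. Only then did I open the fingers and back away.

- **Tall board:** in the last pictures it stands nearly upright with its bar top at about 0.137 m, as expected when it rests on the trough floor. It is within about 3 mm of the trough's centre both ways.
- **Short boards:** both measured within 0.6 mm of where they started.
- **Arm:** open, clear of everything and reading no contact force.

No check failed. The board's underside is hidden inside the trough, so its seating is inferred from the force and the top height. `finish_job()` gave no verdict.

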